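Nest the tapered pots in the bench holder

TASK

Put the tall pot upright into the collar of the pot holder and let go of it, then nest the short pot upright inside the tall one and let go. Lower each pot gently until it just rests on its taper: do not drop it in and do not press it tight, or the pots will wedge together. Leave the nine-volt battery and the round tin where they are.

Things in the scene. Friction and masses are not known exactly. Their poses are not given: they have to be found in the camera images.
- tall_pot_mid (a point): Centre of the tall pot, on its axis, 45 mm above its underside; z up its axis. White plastic open round pot, 90 mm tall, about 90 g. Top 26 mm: straight grip band, 62 mm outside diameter; below, the outside tapers (0.13 mm radius per mm height) to a 38.6 mm foot. Wall 4.2 mm; mouth 53.6 mm inside, same taper, 38 mm usable depth. Starts standing on the bench.
- short_pot_mid (a point): Centre of the short pot, on its axis, 32 mm above its underside; z up its axis. As the tall pot (same rim, band, wall, taper) but 64 mm tall, foot 45.4 mm, 27 mm usable depth. Starts standing; either pot may be on the left. Resting freely in the tall pot, its rim is 33 mm above the tall pot's rim, its centre 46 mm above the tall pot's centre, the bands 7 mm apart.
- holder_mouth (a point): Centre of the mouth of the fixed pot holder, at the top of its collar, 62 mm above the bench; z up. 92 mm square dark steel base plate, three posts, aluminium collar 68 mm outside, 24 mm high; open bore 51.6 mm at the top, tapered like the pots. The tall pot resting freely in it has its rim 41 mm above the collar, its centre 4 mm below this point. Any pot wedges if pressed with over about 12 N.
- battery_mid (a point): Centre of a loose black nine-volt battery lying on the bench, 51 x 27 x 18 mm; to be left alone.
- flux_mid (a point): Centre of a loose round tin standing on the bench, 50 mm across and 23 mm high; to be left alone.
Not all that is in view belongs to the job. Leave any blue or green look-alike of the part that bears holder_mouth alone.

How it is judged:
On the way, in this order (a step that is already met when the one before it is completed fails the run):
1. the tall pot rests upright in the holder's collar, released (horizontal distance between tall_pot_mid and holder_mouth below 0.005 m and angle between tall_pot_mid's own z axis and vertical below 0.08 rad and z of tall_pot_mid in the frame of holder_mouth between -0.01 and 0.001 m and contact force between the fingers and tall_pot below 0.05 N and linear speed of tall_pot below 0.02 m/s), for 0.2 s.
2. the short pot is nested upright in the tall pot, the tall pot still in the holder (horizontal distance between tall_pot_mid and holder_mouth below 0.005 m and angle between tall_pot_mid's own z axis and vertical below 0.08 rad and z of tall_pot_mid in the frame of holder_mouth between -0.01 and 0.001 m and horizontal distance between short_pot_mid and tall_pot_mid below 0.006 m and angle between short_pot_mid's own z axis and vertical below 0.1 rad and z of short_pot_mid in the frame of tall_pot_mid between 0.041 and 0.0515 m), for 0.2 s.
At the end, for the whole second after the job is handed in: Tall pot in the collar: within 5 mm of its axis, tilt under 0.08 rad, centre 10 mm below to 1 mm above the collar top. Short pot in the tall pot: centres within 6 mm sideways, tilt under 0.10 rad, centre 41 to 51.5 mm above the tall pot's. Both released, at rest (all of step 2 and contact force between the fingers and tall_pot below 0.05 N and contact force between the fingers and short_pot below 0.05 N and linear speed of each of tall_pot, short_pot below 0.02 m/s); the robot touches nothing.
It fails at once if the tall pot is pressed tight into the holder (contact forces over 40 N between them) (contact force between tall_pot and holder above 40 N).
It fails at once if the short pot is pressed tight into the tall pot (contact forces over 40 N between them) (contact force between short_pot and tall_pot above 40 N).
It fails at once if the tall pot is dropped or thrown: it moves faster than 0.4 m/s with no finger on it (linear speed of tall_pot above 0.4 m/s and contact force between the fingers and tall_pot below 0.05 N).
It fails at once if the short pot is dropped or thrown: it moves faster than 0.4 m/s with no finger on it (linear speed of short_pot above 0.4 m/s and contact force between the fingers and short_pot below 0.05 N).
It fails at once if the battery or the tin is moved more than 30 mm (distance of any of battery_mid, flux_mid from where it was at the start of the episode above 0.03 m).
It also fails if it takes over 58 s, if anything falls off the work surface, if the arm or the gripper's body presses on something with over 40 N, if the wrist force passes 120 N, or if a joint passes its speed limit or range.

ROBOT

A 6-joint arm with a two-finger parallel gripper is mounted at the origin on a cart in front of the work surface, level with it; the furniture and walls round the work are solid. World frame = base frame: x ahead of the robot, y to its left, z up, the work surface at z = 0. Lengths are in m, angles in rad, forces in N, time in s.
With the tool pointing down it reaches from about 0.25 to 0.725 m from the base axis. Payload 4 kg.
Tool frame: the origin (TCP) lies midway between the tips of the shut fingers; the grasp point (between the pads) lies 19 mm behind it (bot.grip_point_offset is the distance from the TCP to the grasp point, in m); z points along the fingers, y is the line along which they close (so a half turn about z gives the same grasp; the last joint's range is limited). The gripper opens to 85 mm and grips with 20 to 120 N. Pads are 22 mm wide; open, the fingers measure 114 mm over their backs; the gripper's body (76 mm by 85 mm) begins 54 mm behind the grasp point. The pads swing forward as they close: fully open they stand 13 mm farther back than shut.
Start: joints at [1.15, 0.241, 0.005, 1.335, 0, 1.571], TCP at [0.204, 0.456, 0.231] pointing down, gripper open.
Joint ranges: [-2.72, 2.72], [-1.05, 1.87], [-1.09, 1.28], [-1.99, 2.15], [-1.42, 1.44], [-3.14, 3.14]. Speed limits (rad/s): [2.79, 2.79, 3.14, 3.14, 3.14, 3.14].

INTERFACE

Orientations are given as a unit quaternion [x, y, z, w].
In Python, from workcell import bot gives the robot as it stands.
- The arm moves only by the tool step_arm, never from a script. Its argument "targets" is text: rows parted by semicolons, each of 7 numbers parted by spaces: the opening, from -1 (shut) to 1 (fully open), so that 0 is half open, then the shift along the world's x, y, z normalised to -1 to 1, where 1 is 0.5 m, then the turn, a rotation vector about the world's x, y, z normalised to -1 to 1, where 1 is pi/4 rad. In form: gripper x y z wx wy wz; .... A call has 1 to 10 rows; each row is the pose to reach, as a shift and turn from the pose commanded when the call began; what a row does not reach only later rows make up. A row lasts 1/12 s, in which the tool goes at most 41.7 mm and 7.16 degrees, less where a joint would pass 70% of its speed; a pose out of reach is approached as far as the arm can. A call with a number of a shift or a turn outside -1 to 1 is refused whole. A call with a gripper value outside its range is refused whole. The fingers move at their own pace and stop on an object; the grip force is fixed at half the most. Time passes only in rows, so rows that repeat a pose let the fingers close. It gives the time, the measured TCP pose, the force, the opening and the grip force at its end, in the units of the state.
- bot.get_obs(): the state, without advancing time (a new reading comes with each control period).
- bot.camera(name): name is "scene" or "top" or "wrist"; returns the picture (480x640x3 uint8, red, green, blue); there is no depth.
- bot.camera_info(name): a dict with "vertical_fov" (degrees; the focal length in pixels is half the picture's height over the tangent of half this angle, whatever the lens; pixels are square), "cx", "cy" (the principal point, pixels), "D" ([k1, k2, p1, p2, k3] as OpenCV has them; the pictures are not rectified), "pose" (4x4, takes a point from camera to world coordinates). Camera axes: x right, y up, looking along -z (the intrinsics and any distortion apply to the point x, -y, -z); pixel columns grow to the right and rows downward; lengths in m; the calibration is good to about 2 mm. A picture is of the moment at which its call begins: read the wrist's pose just before it. camera_info takes no time and is no camera call; for the wrist camera it gives the pose at the moment of the call.
- bot.job_done(): hands the job in; it is judged then, once.
The state is a dict: "clock": time; "joint_pos": joint angles; "joint_vel": joint speeds; "tau": joint torques, N m; "eef_pos": TCP position; "tool_rot": TCP orientation; "ft_force": force on the tool from outside, world axes, zero at the start; "ft_torque": the same for the moment, N m; "grip_width": finger opening in m; "grasp_force": force on a finger pad.
Only numpy, scipy, OpenCV 4.12 (cv2) and the standard library are available. Lean on these libraries where they do the work, as an engineer would, in place of code of your own. Each camera call takes 0.05 s, during which the arm holds its last target. There are 200 camera calls.

## Working session

There is one attempt and no reset: what is moved stays moved. The work goes in short steps, Python scripts to look and compute and a tool call to move; the robot and the scene stay as the last step left them, time stands still between calls to the robot, and variables do not carry over. Pictures are saved under pics/ and viewed, at most 13 in all, crops included, and the job is handed in when it is done.

Besides the shell and the picture viewer there is one more tool, called after ">>>" in YAML: its name, and indented under it one key for each argument. step_arm: Moves the arm, as the interface text tells. Scaled input: -1 to 1 covers 0.5 m each way for a shift and pi/4 rad each way for a turn. Its arguments: {"type":"object","properties":{"targets":{"type":"string"}},"required":["targets"]}

```bash
mkdir -p pics
python3 - <<'E'
from workcell import bot
import cv2,numpy as np
for n in("scene","top"):
    im=bot.camera(n); cv2.imwrite(f"pics/{n}0.png",im[...,::-1])
    i=bot.camera_info(n); print(n,i["vertical_fov"],i["cx"],i["cy"],i["D"],np.round(i["pose"],4).tolist())
o=bot.get_obs(); print(o["clock"],o["eef_pos"],o["tool_rot"],o["grip_width"],bot.grip_point_offset)
E
```

```text
scene 52.27039470566996 323.1372302984401 241.50073329452755 [0.01441831 0.         0.         0.         0.        ] [[0.7187, 0.3045, -0.6251, -0.2355], [-0.695, 0.2861, -0.6597, -0.6939], [-0.0221, 0.9085, 0.4172, 0.546], [0.0, 0.0, 0.0, 1.0]]
top 55.339710588537464 324.77805387145787 234.14661383217194 [0.00182807 0.         0.         0.         0.        ] [[-0.0247, 0.9804, -0.1953, 0.307], [-0.9993, -0.019, 0.031, 0.0857], [0.0267, 0.1959, 0.9803, 1.0714], [0.0, 0.0, 0.0, 1.0]]
0.1 [0.20400389 0.45586326 0.23046507] [ 2.08834839e-01  9.77950437e-01 -9.55013757e-04 -2.02627208e-04] 0.08553436166007462 0.0187
```

View pics/scene0.png

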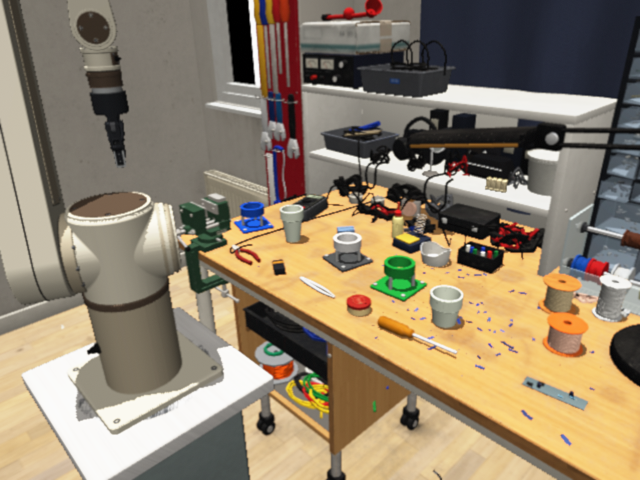

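View pics/top0.png

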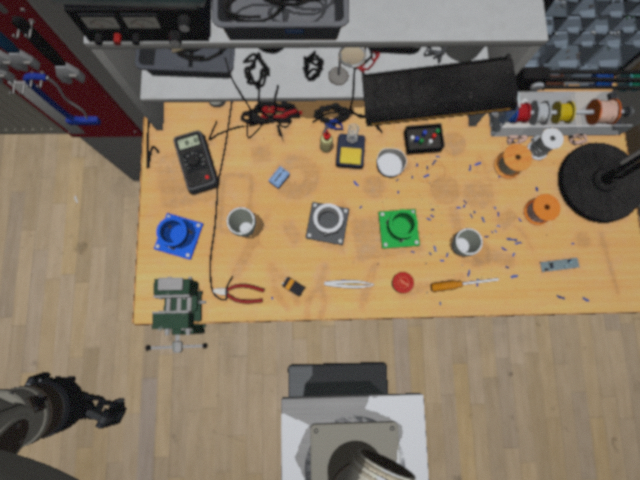

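The scene view shows the left pot at (292,224), the right pot at (446,305), and the dark-plate holder at (348,250). The possible confusions are the blue holder (253,215), the green holder (400,275) and a grey dish (434,253). In the top view, the left pot is at (241,222), the right pot at (467,242), the holder at (328,220), the battery at (293,286) and the tin at (402,282). I choose the dark-plate aluminium holder, and I'll check it and the pots in a close crop.

Run:
```python
import cv2,numpy as np
s=cv2.imread("pics/scene0.png");t=cv2.imread("pics/top0.png")
def c(im,x,y,h=32): return cv2.resize(im[y-h:y+h,x-h:x+h],(260,260),interpolation=cv2.INTER_CUBIC)
g=np.vstack([np.hstack([c(s,292,224),c(s,348,250),c(s,446,305)]),np.hstack([c(t,241,222),c(t,328,220),c(t,467,242)])])
cv2.imwrite("pics/crop.png",g)
```

```text
(no output)
```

View pics/crop.png

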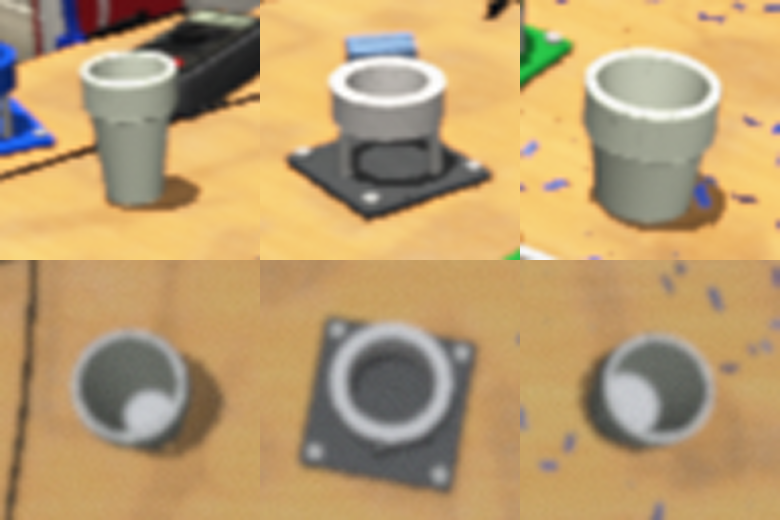

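The crops show the tall pot on the left, the short pot on the right, and the holder as the dark plate with the aluminium collar. Next I fit ellipses to the bright rims and triangulate them.

```bash
cat > h.py <<'E'
import cv2,numpy as np
from workcell import bot
def ray(n,px,i=None):
    i=i or bot.camera_info(n); f=240/np.tan(np.radians(i["vertical_fov"]/2))
    K=np.array([[f,0,i["cx"]],[0,f,i["cy"]],[0,0,1]])
    u=cv2.undistortPoints(np.array([[px]],float),K,np.array(i["D"],float)).ravel()
    P=np.array(i["pose"]); return P[:3,3],P[:3,:3]@np.array([u[0],-u[1],-1])
def plane(n,px,z,i=None):
    o,d=ray(n,px,i); return o+d*(z-o[2])/d[2]
def tri(a,b):
    A=[];B=[]
    for o,d in (a,b):
        d=d/np.linalg.norm(d);M=np.eye(3)-np.outer(d,d);A.append(M);B.append(M@o)
    p=np.linalg.solve(sum(A),sum(B)); return p,[np.linalg.norm(M@(p-o)) for M,(o,d) in zip(A,(a,b))]
def rim(im,x,y,h,thr):
    c=cv2.resize(im[y-h:y+h,x-h:x+h],None,fx=4,fy=4,interpolation=cv2.INTER_CUBIC)
    hsv=cv2.cvtColor(c,cv2.COLOR_BGR2HSV)
    m=((hsv[...,1]<45)&(hsv[...,2]>thr)).astype(np.uint8)
    cs,_=cv2.findContours(m,cv2.RETR_EXTERNAL,cv2.CHAIN_APPROX_NONE)
    k=max(cs,key=cv2.contourArea);e=cv2.fitEllipse(cv2.convexHull(k))
    return (e[0][0]+.5)/4-.5+x-h,(e[0][1]+.5)/4-.5+y-h,e[1][0]/4,e[1][1]/4
E
python3 - <<'E'
from h import *
s=cv2.imread("pics/scene0.png");t=cv2.imread("pics/top0.png")
for nm,a,b,z in(("tall",(292,212),(241,221),.09),("holder",(348,242),(328,218),.062),("short",(446,293),(468,241),.064)):
    for th in (150,165,180):
        A=rim(s,*a,22,th+20);B=rim(t,*b,22,th-10)
        p,r=tri(ray("scene",A[:2]),ray("top",B[:2]))
        print(nm,th,np.round(A,1),np.round(B,1),p.round(4),np.round(r,4),plane("top",B[:2],z).round(4)[:2],plane("scene",A[:2],z).round(4)[:2])
man={"tall":((291.5,208.8),(240.6,220.9),.09),"short":((0,0),(468.6,241.5),.064),"holder":((0,0),(327.9,218),.062)}
for k,v in man.items(): print(k,plane("top",v[1],v[2]).round(4))
for q in((293,286),(402,282)): print(plane("top",q,.02).round(3))
c=np.array([(327,301.5)]);
# holder plate corners yaw irrelevant
i=bot.camera_info("wrist");print(i["vertical_fov"],i["cx"],i["cy"],i["D"],np.round(i["pose"],3).tolist())
E
```

```text
tall 150 [291.2 209.   10.   23.3] [240.3 220.6  27.1  28.4] [0.5364 0.2394 0.0879] [0.0005 0.0005] [0.5363 0.2388] [0.5323 0.2353]
tall 165 [291.1 208.9   9.4  23.3] [245.6 226.7  10.   19.7] [0.5223 0.2255 0.0954] [0.0013 0.0013] [0.5225 0.2271] [0.5327 0.236 ]
tall 180 [291.  208.7   9.   23.1] [244.9 227.5   9.2  15.8] [0.5214 0.2264 0.0956] [0.0025 0.0025] [0.5206 0.2288] [0.5332 0.2368]
holder 150 [346.9 237.6  13.1  28.2] [327.8 217.5  29.5  30.4] [0.546  0.0464 0.0614] [0.0007 0.0007] [0.5464 0.046 ] [0.5443 0.0456]
holder 165 [346.9 237.6  12.6  28.3] [327.8 217.4  29.1  29.7] [0.5461 0.0463 0.0614] [0.0008 0.0008] [0.5466 0.0459] [0.5444 0.0457]
holder 180 [346.9 237.6  12.2  28.4] [327.8 217.4  28.6  28.8] [0.5462 0.0464 0.0615] [0.0008 0.0008] [0.5467 0.0459] [0.5446 0.0459]
short 150 [446.3 293.8  18.1  33.4] [468.6 241.2  25.8  27.5] [ 0.4852 -0.271   0.0619] [0.0004 0.0004] [ 0.4851 -0.2705] [ 0.4816 -0.2727]
short 165 [446.3 293.6  17.7  33.3] [468.8 241.1  25.3  27.5] [ 0.4853 -0.2711  0.0623] [0.0006 0.0006] [ 0.4854 -0.2709] [ 0.4822 -0.2723]
short 180 [446.3 293.5  17.4  33.2] [462.1 244.4  10.4  16.2] [ 0.4843 -0.2632  0.0572] [0.0073 0.0073] [ 0.4781 -0.255 ] [ 0.4826 -0.272 ]
tall [0.5356 0.2382 0.09  ]
short [ 0.4845 -0.2705  0.064 ]
holder [0.5452 0.0457 0.062 ]
[0.397 0.128 0.02 ]
[ 0.401 -0.123  0.02 ]
60.72020390133378 316.9100638883011 236.5131751132153 [-0.05691738  0.          0.          0.          0.        ] [[0.408, -0.875, -0.262, 0.136], [0.913, 0.39, 0.12, 0.486], [-0.003, -0.288, 0.958, 0.372], [0.0, 0.0, 0.0, 1.0]]
```

The triangulated rim heights are 0.088, 0.061 and 0.062 m, close to the expected 0.090, 0.062 and 0.064. The rim positions are tall (0.536, 0.239), holder (0.5455, 0.046) and short (0.485, -0.271). I'll raise first to clear the vice, then go above the tall pot.

>>> step_arm:
  targets: "1 0 0 0.08 0 0 0; 1 0 0 0.16 0 0 0; 1 0.664 -0.434 0.18 0 0 -0.93; 1 0.664 -0.434 0.18 0 0 -0.93; 1 0.664 -0.434 0.18 0 0 -0.93; 1 0.664 -0.434 0.18 0 0 -0.93; 1 0.664 -0.434 0.18 0 0 -0.93; 1 0.664 -0.434 0.18 0 0 -0.93; 1 0.664 -0.434 0.18 0 0 -0.93; 1 0.664 -0.434 0.18 0 0 -0.93"

```text
clock: 0.93
eef_pos: [0.4844, 0.2725, 0.3193]
tool_rot: [0.544, 0.839, -0.0, -0.0]
ft_force: [0.9, 1.6, 0.1]
grip_width: 0.0857
grasp_force: 0.0
```

>>> step_arm:
  targets: "1 0 0 0 0 0 0; 1 0 0 0 0 0 0; 1 0 0 0 0 0 0"

```text
clock: 1.18
eef_pos: [0.4829, 0.2738, 0.319]
tool_rot: [0.545, 0.839, -0.001, -0.001]
ft_force: [0.9, 0.5, 1.2]
grip_width: 0.0852
grasp_force: 0.0
```

Run:
```python
from h import *
i=bot.camera_info("wrist");im=bot.camera("wrist");o=bot.get_obs();print(o["eef_pos"],o["tool_rot"],o["joint_pos"].round(2) if hasattr(o["joint_pos"],'round') else o["joint_pos"])
cv2.imwrite("pics/w1.png",im[...,::-1])
np.save("w1.npy",i["pose"])
```

```text
[0.48240035 0.27438857 0.31930373] [ 5.44082699e-01  8.39031336e-01 -4.59862062e-04 -4.71438706e-04] [0.52 0.34 0.37 1.6  0.   1.67]
```

View pics/w1.png

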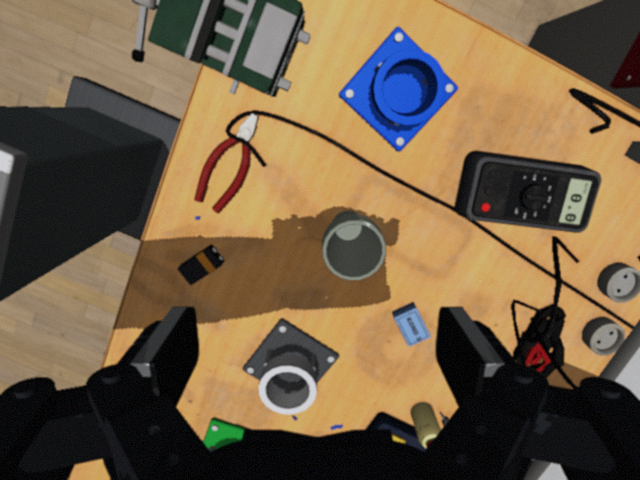

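The wrist view shows the tall pot rim at about (354,250) and the holder collar at about (288,388). I'll check both with rays from this pose.

Run:
```python
from h import *
i=dict(bot.camera_info("wrist"));i["pose"]=np.load("w1.npy")
w=cv2.imread("pics/w1.png")
for nm,a,z in(("tall",(354,248),.09),("holder",(288,388),.062)):
    for th in(90,110,130,200):
        A=rim(w,*a,38,th);p=plane("wrist",A[:2],z,i)
        f=240/np.tan(np.radians(i["vertical_fov"]/2));D=(i["pose"][:3,3]-p)[:3]
        print(nm,th,np.round(A,1),p.round(4),"dia",round(A[3]*np.linalg.norm(D)/f,4))
```

```text
tall 90 [353.8 249.4  60.1  63.6] [0.534  0.2414 0.09  ] dia 0.0608
tall 110 [353.9 249.7  59.5  63.1] [0.5342 0.2411 0.09  ] dia 0.0604
tall 130 [354.  249.7  58.4  61.8] [0.5343 0.2411 0.09  ] dia 0.0592Traceback (most recent call last):
  File "<stdin>", line 6, in <module>
  File "h.py", line 20, in rim
    k=max(cs,key=cv2.contourArea);e=cv2.fitEllipse(cv2.convexHull(k))
ValueError: max() iterable argument is empty
```

>>> step_arm:
  targets: "1 0.105 -0.069 -0.1 0 0 0; 1 0.105 -0.069 -0.18 0 0 0; 1 0.105 -0.069 -0.26 0 0 0; 1 0.105 -0.069 -0.33 0 0 0; 1 0.105 -0.069 -0.38 0 0 0; 1 0.105 -0.069 -0.38 0 0 0; 1 0.105 -0.069 -0.43 0 0 0; 1 0.105 -0.069 -0.48 0 0 0; 1 0.105 -0.069 -0.522 0 0 0; 1 0.105 -0.069 -0.522 0 0 0"

```text
clock: 2.07
eef_pos: [0.5327, 0.24, 0.0567]
tool_rot: [0.543, 0.84, -0.002, -0.002]
ft_force: [-0.8, -0.3, -0.2]
grip_width: 0.0852
grasp_force: 0.0
```

>>> step_arm:
  targets: "1 0 0 0 0 0 0; -0.2 0 0 0 0 0 0; -0.2 0 0 0 0 0 0; -0.2 0 0 0 0 0 0; -0.2 0 0 0 0 0 0; -0.2 0 0 0 0 0 0; -0.2 0 0 0 0 0 0; -0.2 0 0 0 0 0 0; -0.2 0 0 0 0 0 0"

```text
clock: 2.82
eef_pos: [0.5373, 0.2407, 0.0622]
tool_rot: [0.544, 0.839, 0.002, 0.001]
ft_force: [-1.3, 0.1, 5.9]
grip_width: 0.062
grasp_force: 64.8
```

>>> step_arm:
  targets: "-0.2 0 0 0.02 0 0 0; -0.2 0 0 0.05 0 0 0; -0.2 0 0 0.1 0 0 0; -0.2 0 0 0.15 0 0 0; -0.2 0 0 0.2 0 0 0; -0.2 0 0 0.24 0 0 0; -0.2 0 0 0.26 0 0 0; -0.2 0 0 0.26 0 0 0; -0.2 0 0 0.26 0 0 0; -0.2 0 0 0.26 0 0 0"

```text
clock: 3.65
eef_pos: [0.5349, 0.2392, 0.1875]
tool_rot: [0.544, 0.839, -0.001, -0.001]
ft_force: [-0.2, -0.5, -1.3]
grip_width: 0.0619
grasp_force: 65.4
```

Run:
```python
from h import *
i=bot.camera_info("wrist");im=bot.camera("wrist");o=bot.get_obs();print(o["clock"],o["eef_pos"],o["tool_rot"],o["ft_force"],o["grip_width"])
s=bot.camera("scene")
np.save("w2.npy",i["pose"])
cv2.imwrite("pics/w2.png",im[...,::-1]);cv2.imwrite("pics/s2.png",s[...,::-1])
cv2.imwrite("pics/c2.png",np.hstack([cv2.resize(im[...,::-1],(400,300)),cv2.resize(s[100:325,180:480,::-1],(400,300))]))
```

```text
3.7 [0.53464822 0.23912324 0.18696923] [ 0.54434035  0.83886279 -0.00139842 -0.00091535] [ 0.41647939  0.64302631 -1.02965637] 0.062315975597835194
```

View pics/c2.png

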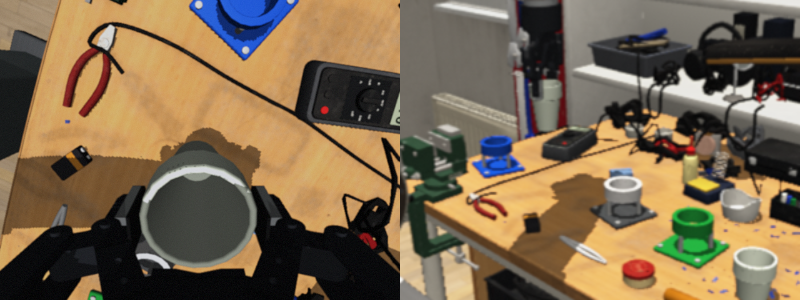

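The pot is held upright with its rim at about wrist pixel (315,340). I'll measure the pot's offset from the TCP in this view, and the holder from the earlier wrist view.

Run:
```python
from h import *
i=dict(bot.camera_info("wrist"))
i["pose"]=np.load("w1.npy");w=cv2.imread("pics/w1.png")
c=cv2.cvtColor(w,cv2.COLOR_BGR2HSV)[350:420,250:330];print("collar v pct",np.percentile(c[...,2],[50,80,90,97]))
for th in(120,150,180):
    A=rim(w,288,388,36,th);print("holder",np.round(A,1),plane("wrist",A[:2],.062,i).round(4))
i["pose"]=np.load("w2.npy");w=cv2.imread("pics/w2.png")
# rim bright white crescent outer + pot interior: low saturation light
hsv=cv2.cvtColor(w,cv2.COLOR_BGR2HSV)
m=((hsv[...,1]<45)&(hsv[...,2]>85)).astype(np.uint8);m[:220]=0
cs,_=cv2.findContours(m,cv2.RETR_EXTERNAL,cv2.CHAIN_APPROX_NONE);k=max(cs,key=cv2.contourArea)
print(cv2.boundingRect(k))
for y in(330,340,350,360,380,400,410): r=np.where(m[y,200:430])[0]; print(y,r.min()+200 if len(r) else 0,r.max()+200 if len(r) else 0)
for x in (290,315,340): r=np.where(m[:,x])[0];print(x,r.min(),r.max())
```

```text
collar v pct [101.5 207.  210.  215. ]
holder [287.1 389.3  49.   58.5] [0.5436 0.0486 0.062 ]
holder [287.1 389.6  48.5  58.2] [0.5437 0.0483 0.062 ]
holder [287.1 389.9  48.   57.8] [0.5438 0.0479 0.062 ]
(217, 262, 194, 168)
330 226 408
340 224 409
350 200 409
360 226 409
380 232 400
400 246 385
410 218 372
290 252 423
315 262 427
340 265 424
```

Run:
```python
from h import *
from scipy.spatial.transform import Rotation as R
i=dict(bot.camera_info("wrist"));i["pose"]=P=np.load("w2.npy")
t=np.array([.53465,.23912,.18697]);q=R.from_quat([.54434,.83886,-.0014,-.0009])
# project a 31 mm rim circle at candidate tool-x offsets/heights, compare with side/bottom edges
f=240/np.tan(np.radians(i["vertical_fov"]/2));K=np.array([[f,0,i["cx"]],[0,f,i["cy"]],[0,0,1]])
a=np.linspace(0,2*np.pi,200)
for h in(.024,.028,.032):
  for ox in(-.003,0,.003):
    c=t+q.apply([ox,0,0]);pts=np.c_[c[0]+.031*np.cos(a),c[1]+.031*np.sin(a),np.full(200,t[2]+h)]
    X=(pts-P[:3,3])@P[:3,:3];X=X*[1,-1,-1]
    u=cv2.projectPoints(X,np.zeros(3),np.zeros(3),K,np.array(i["D"],float))[0][:,0]
    print(h,ox,"x",u[:,0].min().round(1),u[:,0].max().round(1),"y",u[:,1].min().round(1),u[:,1].max().round(1))
print(q.as_matrix().round(3).tolist())
```

```text
0.024 -0.003 x 225.7 412.7 y 268.8 431.0
0.024 0 x 225.0 413.4 y 259.6 424.3
0.024 0.003 x 224.4 414.1 y 250.3 417.4
0.028 -0.003 x 223.0 415.4 y 273.6 439.4
0.028 0 x 222.3 416.1 y 264.2 432.6
0.028 0.003 x 221.6 416.8 y 254.7 425.6
0.032 -0.003 x 220.2 418.2 y 278.8 448.3
0.032 0 x 219.5 419.0 y 269.1 441.3
0.032 0.003 x 218.7 419.8 y 259.3 434.2
[[-0.407, 0.913, -0.003], [0.913, 0.407, -0.001], [-0.0, -0.003, -1.0]]
```

The pot axis is within 1 mm of the TCP. Next I move over the holder at TCP (0.544, 0.048) and start down.

>>> step_arm:
  targets: "-0.2 0.004 -0.07 0 0 0 0; -0.2 0.008 -0.14 0 0 0 0; -0.2 0.012 -0.21 0 0 0 0; -0.2 0.015 -0.28 0 0 0 0; -0.2 0.018 -0.35 0 0 0 0; -0.2 0.018 -0.382 0 0 0 0; -0.2 0.018 -0.382 0 0 0 0; -0.2 0.018 -0.382 0 0 0 0; -0.2 0.018 -0.382 -0.05 0 0 0; -0.2 0.018 -0.382 -0.06 0 0 0"

```text
clock: 4.58
eef_pos: [0.5429, 0.0495, 0.1555]
tool_rot: [0.544, 0.839, -0.001, -0.002]
ft_force: [-1.4, -0.2, -2.8]
grip_width: 0.0618
grasp_force: 65.6
```

>>> step_arm:
  targets: "-0.2 0 0 -0.02 0 0 0; -0.2 0 0 -0.04 0 0 0; -0.2 0 0 -0.06 0 0 0; -0.2 0 0 -0.08 0 0 0; -0.2 0 0 -0.1 0 0 0; -0.2 0 0 -0.11 0 0 0; -0.2 0 0 -0.11 0 0 0; -0.2 0 0 -0.11 0 0 0"

```text
clock: 5.25
eef_pos: [0.5446, 0.0485, 0.1035]
tool_rot: [0.544, 0.839, -0.0, -0.0]
ft_force: [0.8, 0.3, -0.1]
grip_width: 0.0619
grasp_force: 65.6
```

Run:
```python
from h import *
s=bot.camera("scene");t=bot.camera("top");o=bot.get_obs();print(o["clock"],o["eef_pos"],o["tool_rot"],o["ft_force"])
cv2.imwrite("pics/c3.png",np.hstack([cv2.resize(s[170:290,290:410,::-1],(400,400),interpolation=2),cv2.resize(t[160:280,270:390,::-1],(400,400),interpolation=2)]))
```

```text
5.35 [0.54515895 0.04855111 0.10424729] [5.44404291e-01 8.38822804e-01 3.39099051e-04 3.95025319e-04] [ 0.13456603  0.81469647 -0.32965382]
```

View pics/c3.png

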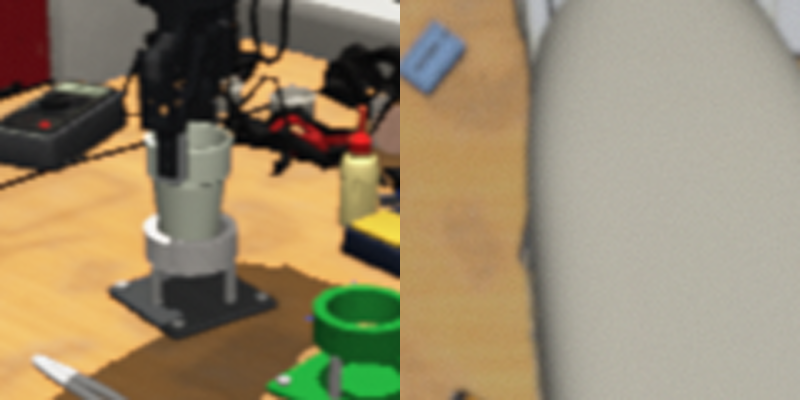

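The scene crop shows the pot foot centred in the collar (pot axis x≈190, collar x≈191). I continue down slowly while watching the force.

>>> step_arm:
  targets: "-0.2 0 0 -0.006 0 0 0; -0.2 0 0 -0.012 0 0 0; -0.2 0 0 -0.018 0 0 0; -0.2 0 0 -0.024 0 0 0; -0.2 0 0 -0.03 0 0 0; -0.2 0 0 -0.034 0 0 0; -0.2 0 0 -0.034 0 0 0; -0.2 0 0 -0.034 0 0 0"

```text
clock: 6.02
eef_pos: [0.5449, 0.0485, 0.0866]
tool_rot: [0.544, 0.839, 0.0, 0.0]
ft_force: [0.9, 0.2, -2.0]
grip_width: 0.0617
grasp_force: 65.5
```

>>> step_arm:
  targets: "-0.2 0 0 -0.002 0 0 0; -0.2 0 0 -0.004 0 0 0; -0.2 0 0 -0.004 0 0 0; -0.2 0 0 -0.004 0 0 0"

```text
clock: 6.35
eef_pos: [0.5451, 0.0485, 0.0849]
tool_rot: [0.544, 0.839, 0.0, 0.0]
ft_force: [1.2, 0.4, -0.2]
grip_width: 0.0618
grasp_force: 65.6
```

>>> step_arm:
  targets: "-0.2 0 0 -0.002 0 0 0; -0.2 0 0 -0.004 0 0 0; -0.2 0 0 -0.004 0 0 0; -0.2 0 0 -0.004 0 0 0"

```text
clock: 6.68
eef_pos: [0.5452, 0.0484, 0.0829]
tool_rot: [0.544, 0.839, 0.0, 0.001]
ft_force: [2.9, -1.6, 1.2]
grip_width: 0.0624
grasp_force: 65.7
```

>>> step_arm:
  targets: "-0.2 0 0 -0.002 0 0 0; -0.2 0 0 -0.004 0 0 0; -0.2 0 0 -0.004 0 0 0; -0.2 0 0 -0.004 0 0 0"

```text
clock: 7.02
eef_pos: [0.5453, 0.0483, 0.081]
tool_rot: [0.544, 0.839, 0.0, 0.001]
ft_force: [4.4, -2.4, 2.6]
grip_width: 0.0619
grasp_force: 65.9
```

Lateral force shows the pot touching one side of the bore. I shift along the push direction, with a small lift.

>>> step_arm:
  targets: "-0.2 0.002 -0.001 0.002 0 0 0; -0.2 0.004 -0.002 0.002 0 0 0; -0.2 0.004 -0.002 0 0 0 0; -0.2 0.004 -0.002 0 0 0 0"

```text
clock: 7.35
eef_pos: [0.5457, 0.0479, 0.08]
tool_rot: [0.544, 0.839, -0.0, -0.001]
ft_force: [1.0, -0.3, -0.4]
grip_width: 0.0616
grasp_force: 65.8
```

>>> step_arm:
  targets: "-0.2 0 0 -0.002 0 0 0; -0.2 0 0 -0.003 0 0 0; -0.2 0 0 -0.003 0 0 0; -0.2 0 0 -0.003 0 0 0"

```text
clock: 7.68
eef_pos: [0.546, 0.0477, 0.0788]
tool_rot: [0.544, 0.839, -0.0, -0.001]
ft_force: [0.1, -0.3, -1.2]
grip_width: 0.0619
grasp_force: 65.8
```

>>> step_arm:
  targets: "-0.2 0 0 -0.002 0 0 0; -0.2 0 0 -0.003 0 0 0; -0.2 0 0 -0.003 0 0 0; -0.2 0 0 -0.003 0 0 0"

```text
clock: 8.02
eef_pos: [0.5463, 0.0475, 0.0775]
tool_rot: [0.544, 0.839, -0.0, -0.0]
ft_force: [-0.9, -0.4, -1.3]
grip_width: 0.0618
grasp_force: 65.7
```

>>> step_arm:
  targets: "-0.2 0 0 -0.002 0 0 0; -0.2 0 0 -0.003 0 0 0; -0.2 0 0 -0.003 0 0 0; -0.2 0 0 -0.003 0 0 0"

```text
clock: 8.35
eef_pos: [0.5462, 0.0474, 0.0761]
tool_rot: [0.544, 0.839, -0.0, -0.0]
ft_force: [-2.7, -0.5, 1.1]
grip_width: 0.0621
grasp_force: 65.9
```

>>> step_arm:
  targets: "-0.2 -0.0006 0 -0.001 0 0 0; -0.2 -0.0006 0 -0.002 0 0 0; -0.2 -0.0006 0 -0.002 0 0 0; -0.2 -0.0006 0 -0.002 0 0 0"

```text
clock: 8.68
eef_pos: [0.5462, 0.0474, 0.0755]
tool_rot: [0.544, 0.839, -0.0, 0.0]
ft_force: [-3.2, -1.9, 4.8]
grip_width: 0.0618
grasp_force: 66.3
```

Vertical contact is 4.8 N at the expected height, so the pot is seated. Releasing.

>>> step_arm:
  targets: "0.6 0 0 0 0 0 0; 0.6 0 0 0 0 0 0; 0.6 0 0 0 0 0 0; 0.8 0 0 0 0 0 0; 1 0 0 0 0 0 0; 1 0 0 0 0 0 0; 1 0 0 0 0 0 0"

```text
clock: 9.27
eef_pos: [0.5465, 0.0476, 0.0751]
tool_rot: [0.544, 0.839, 0.0, 0.0]
ft_force: [1.2, 0.3, 1.2]
grip_width: 0.0851
grasp_force: 0.0
```

>>> step_arm:
  targets: "1 0 0 0.01 0 0 0; 1 0 0 0.03 0 0 0; 1 0 0 0.07 0 0 0; 1 0 0 0.13 0 0 0; 1 0 0 0.2 0 0 0; 1 0 0 0.27 0 0 0; 1 0 0 0.34 0 0 0; 1 0 0 0.36 0 0 0; 1 0 0 0.36 0 0 0; 1 0 0 0.36 0 0 0"

```text
clock: 10.1
eef_pos: [0.5466, 0.0476, 0.2559]
tool_rot: [0.544, 0.839, 0.001, 0.001]
ft_force: [-0.5, -0.5, -0.6]
grip_width: 0.0851
grasp_force: 0.0
```

Run:
```python
from h import *
i=bot.camera_info("wrist");w=bot.camera("wrist");s=bot.camera("scene");o=bot.get_obs();print(o["clock"],o["eef_pos"],o["tool_rot"],o["ft_force"])
np.save("w4.npy",i["pose"]);cv2.imwrite("pics/w4.png",w[...,::-1]);cv2.imwrite("pics/s4.png",s[...,::-1])
cv2.imwrite("pics/c4.png",np.hstack([cv2.resize(w[...,::-1],(400,300)),cv2.resize(s[170:260,290:410,::-1],(400,300),interpolation=2)]))
```

```text
10.2 [0.54528769 0.04744792 0.25341153] [ 0.54436518  0.83884662 -0.0010521  -0.00133762] [-0.23028882 -0.67590957 -0.5219562 ]
```

View pics/c4.png

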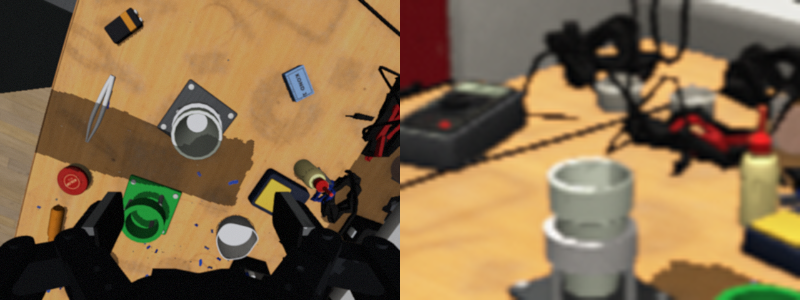

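The tall pot stands upright in the collar, with its rim at wrist crop (197,133). I'll measure its rim for the nesting target and check the seat height.

Run:
```python
from h import *
i=dict(bot.camera_info("wrist"));i["pose"]=np.load("w4.npy")
w=cv2.imread("pics/w4.png");s=cv2.imread("pics/s4.png")
for a in(85,100,115):
  A=rim(w,315,214,46,a);print("wrist",np.round(A,1),plane("wrist",A[:2],.103,i).round(4))
  B=rim(s,348,224,20,a+70);print("scene",np.round(B,1),plane("scene",B[:2],.103).round(4)); print(tri(ray("wrist",A[:2],i),ray("scene",B[:2])))
```

```text
wrist [314.3 208.8  85.4  93.2] [0.5413 0.0523 0.103 ]
scene [345.9 222.7  11.3  23.6] [0.5392 0.044  0.103 ]
(array([0.54306248, 0.05030316, 0.09959572]), [np.float64(0.0018907403424671893), np.float64(0.0018907403424671821)])
wrist [314.3 209.   85.   92.9] [0.5414 0.0522 0.103 ]
scene [345.4 222.4  10.9  22.7] [0.5397 0.046  0.103 ]
(array([0.5426468 , 0.05067685, 0.10045392]), [np.float64(0.001402763507382018), np.float64(0.0014027635073820583)])
wrist [314.3 209.   84.6  92. ] [0.5413 0.0522 0.103 ]
scene [345.  222.2  10.5  21.7] [0.5401 0.0477 0.103 ]
(array([0.54225465, 0.051094  , 0.10113186]), [np.float64(0.0009928685634464707), np.float64(0.0009928685634464573)])
```

>>> step_arm:
  targets: "1 -0.015 -0.08 0 0 0 0; 1 -0.03 -0.16 0 0 0 0; 1 -0.046 -0.24 0 0 0 0; 1 -0.061 -0.32 0 0 0 0; 1 -0.076 -0.4 0 0 0 0; 1 -0.091 -0.48 0 0 0 0; 1 -0.107 -0.56 0 0 0 0; 1 -0.121 -0.633 0 0 0 0; 1 -0.121 -0.633 0 0 0 0; 1 -0.121 -0.633 0 0 0 0"

```text
clock: 11.03
eef_pos: [0.4841, -0.2703, 0.2525]
tool_rot: [0.546, 0.838, -0.0, -0.002]
ft_force: [0.5, 0.6, -0.4]
grip_width: 0.0854
grasp_force: 0.0
```

>>> step_arm:
  targets: "1 0 0 0 0 0 0; 1 0 0 0 0 0 0; 1 0 0 0 0 0 0"

```text
clock: 11.28
eef_pos: [0.4861, -0.2674, 0.2547]
tool_rot: [0.543, 0.839, 0.0, -0.001]
ft_force: [-0.0, -0.3, -0.3]
grip_width: 0.0855
grasp_force: 0.0
```

Run:
```python
from h import *
i=bot.camera_info("wrist");w=bot.camera("wrist");o=bot.get_obs();print(o["clock"],o["eef_pos"],o["tool_rot"],o["joint_pos"])
np.save("w5.npy",i["pose"]);cv2.imwrite("pics/w5.png",w[...,::-1])
w=w[...,::-1].copy()
for a in(80,95,110):
  try:
    A=rim(w,315,200,75,a);print("wrist",np.round(A,1),plane("wrist",A[:2],.064,i).round(4))
  except Exception as e: print(e)
```

```text
11.3333 [ 0.48621721 -0.26742289  0.25496666] [ 5.43327720e-01  8.39520622e-01  5.18135557e-05 -3.33923206e-04] [-5.02931230e-01  3.43888789e-01  2.07604065e-01  1.43517035e+00
  1.51049414e-04  6.45860558e-01]
wrist [314.6 207.5  71.4  73.1] [ 0.4834 -0.2694  0.064 ]
wrist [314.7 207.7  70.6  72.9] [ 0.4835 -0.2696  0.064 ]
wrist [314.9 207.5  69.4  72. ] [ 0.4837 -0.2694  0.064 ]
```

View pics/w5.png

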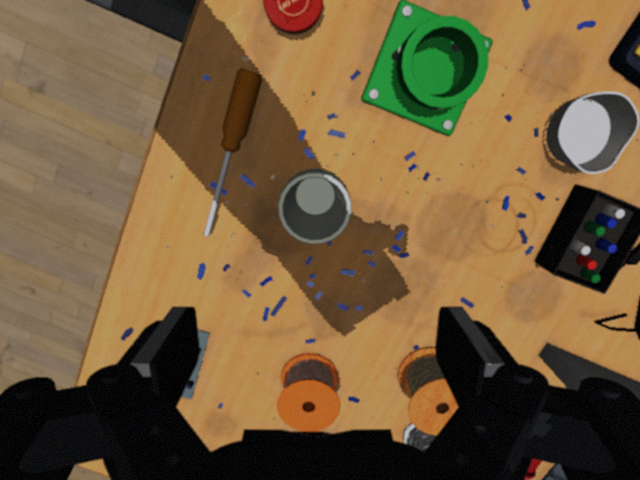

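The wrist view shows the short pot rim at (315,207), measured as (0.4836, -0.2695), which agrees with the top camera. I descend to grasp its band.

>>> step_arm:
  targets: "1 -0.002 -0.002 -0.07 0 0 0; 1 -0.002 -0.002 -0.14 0 0 0; 1 -0.002 -0.002 -0.2 0 0 0; 1 -0.002 -0.002 -0.26 0 0 0; 1 -0.002 -0.002 -0.3 0 0 0; 1 -0.002 -0.002 -0.34 0 0 0; 1 -0.002 -0.002 -0.38 0 0 0; 1 -0.002 -0.002 -0.42 0 0 0; 1 -0.002 -0.002 -0.444 0 0 0; 1 -0.002 -0.002 -0.444 0 0 0"

```text
clock: 12.17
eef_pos: [0.4831, -0.2676, 0.0304]
tool_rot: [0.543, 0.839, -0.0, -0.003]
ft_force: [-1.4, -0.4, 0.1]
grip_width: 0.0855
grasp_force: 0.0
```

>>> step_arm:
  targets: "1 0 0 0 0 0 0; 1 0 0 0 0 0 0; -0.2 0 0 0 0 0 0; -0.2 0 0 0 0 0 0; -0.2 0 0 0 0 0 0; -0.2 0 0 0 0 0 0; -0.2 0 0 0 0 0 0; -0.2 0 0 0 0 0 0; -0.2 0 0 0 0 0 0; -0.2 0 0 0 0 0 0"

```text
clock: 13.0
eef_pos: [0.4862, -0.2707, 0.0352]
tool_rot: [0.544, 0.839, 0.0, 0.002]
ft_force: [-0.4, -0.3, 6.2]
grip_width: 0.0616
grasp_force: 65.8
```

>>> step_arm:
  targets: "-0.2 0 0 0.02 0 0 0; -0.2 0 0 0.06 0 0 0; -0.2 0 0 0.12 0 0 0; -0.2 0 0 0.18 0 0 0; -0.2 0 0 0.24 0 0 0; -0.2 0 0 0.3 0 0 0; -0.2 0 0 0.35 0 0 0; -0.2 0 0 0.36 0 0 0; -0.2 0 0 0.36 0 0 0; -0.2 0 0 0.36 0 0 0"

```text
clock: 13.83
eef_pos: [0.4844, -0.2697, 0.2126]
tool_rot: [0.544, 0.839, -0.0, -0.0]
ft_force: [0.4, -0.6, -1.5]
grip_width: 0.0619
grasp_force: 65.4
```

```bash
cat > edge.py <<'E'
from h import *
from scipy.spatial.transform import Rotation as R
import sys
i=dict(bot.camera_info("wrist"));w=bot.camera("wrist")[...,::-1].copy();o=bot.get_obs();cv2.imwrite("pics/%s.png"%sys.argv[1],w)
t=np.array(o["eef_pos"]);q=R.from_quat(o["tool_rot"]);P=np.array(i["pose"]);print(o["clock"],t.round(4),np.round(o["tool_rot"],4))
hsv=cv2.cvtColor(w,cv2.COLOR_BGR2HSV)
m=((hsv[...,1]<45)&(hsv[...,2]>85)).astype(np.uint8);m[:220]=0
for y in(335,345,355): r=np.where(m[y,215:430])[0]+215; print(y,r.min(),r.max())
for x in(300,316,330): r=np.where(m[:,x])[0];print(x,r.min(),r.max())
f=240/np.tan(np.radians(i["vertical_fov"]/2));K=np.array([[f,0,i["cx"]],[0,f,i["cy"]],[0,0,1]])
a=np.linspace(0,2*np.pi,200)
for h in(.022,.026,.03):
  for ox in(-.003,0,.003):
    X=t+q.apply(np.c_[ox+.031*np.cos(a),.031*np.sin(a),np.full(200,-h)])
    X=(X-P[:3,3])@P[:3,:3]*[1,-1,-1]
    u=cv2.projectPoints(X,np.zeros(3),np.zeros(3),K,np.array(i["D"],float))[0][:,0]
    print(h,ox,"x",u[:,0].min().round(1),u[:,0].max().round(1),"y",u[:,1].min().round(1),u[:,1].max().round(1))
E
python3 edge.py w6
```

```text
13.8833 [ 0.4839 -0.2694  0.2116] [ 5.443e-01  8.389e-01 -1.000e-04 -1.500e-03]
335 224 410
345 223 410
355 224 410
300 266 426
316 265 427
330 265 427
0.022 -0.003 x 227.0 411.0 y 264.6 424.8
0.022 0 x 226.4 411.7 y 255.5 418.1
0.022 0.003 x 225.8 412.3 y 246.4 411.4
0.026 -0.003 x 224.5 413.7 y 269.2 433.0
0.026 0 x 223.8 414.3 y 260.0 426.2
0.026 0.003 x 223.2 415.0 y 250.6 419.3
0.03 -0.003 x 221.8 416.4 y 274.2 441.5
0.03 0 x 221.1 417.2 y 264.7 434.6
0.03 0.003 x 220.4 417.9 y 255.0 427.6
```

View pics/w6.png

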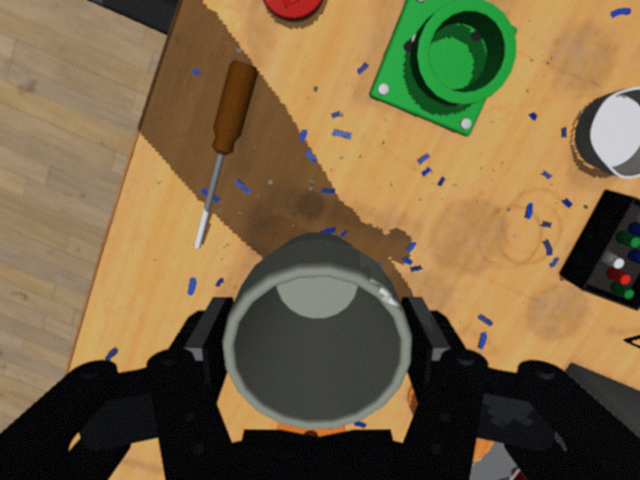

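The short pot is held upright with its rim at x 223–410, y 265–427, the same offset as in the tall grasp. So the TCP target is (0.5462, 0.0475).

>>> step_arm:
  targets: "-0.2 0.015 0.08 0 0 0 0; -0.2 0.03 0.16 0 0 0 0; -0.2 0.046 0.24 0 0 0 0; -0.2 0.061 0.32 0 0 0 0; -0.2 0.076 0.4 0 0 0 0; -0.2 0.091 0.47 0 0 0 0; -0.2 0.105 0.54 0 0 0 0; -0.2 0.117 0.6 0 0 0 0; -0.2 0.123 0.635 0 0 0 0; -0.2 0.123 0.635 0 0 0 0"

```text
clock: 14.72
eef_pos: [0.5454, 0.0513, 0.2105]
tool_rot: [0.542, 0.84, -0.001, -0.002]
ft_force: [-0.6, -1.3, -0.8]
grip_width: 0.0613
grasp_force: 65.5
```

>>> step_arm:
  targets: "-0.2 0 0 -0.02 0 0 0; -0.2 0 0 -0.05 0 0 0; -0.2 0 0 -0.08 0 0 0; -0.2 0 0 -0.1 0 0 0; -0.2 0 0 -0.11 0 0 0; -0.2 0 0 -0.11 0 0 0; -0.2 0 0 -0.11 0 0 0; -0.2 0 0 -0.11 0 0 0"

```text
clock: 15.38
eef_pos: [0.5469, 0.0472, 0.1589]
tool_rot: [0.545, 0.839, 0.0, 0.001]
ft_force: [0.3, 0.0, -1.0]
grip_width: 0.0618
grasp_force: 65.5
```

Run:
```python
from h import *
s=bot.camera("scene");o=bot.get_obs();print(o["clock"],o["eef_pos"],o["tool_rot"],o["ft_force"])
cv2.imwrite("pics/c7.png",cv2.resize(s[150:270,290:410,::-1],(500,500),interpolation=2))
```

```text
15.4333 [0.54703824 0.04735528 0.15908471] [5.44529178e-01 8.38741452e-01 5.21810172e-04 6.92044480e-04] [-0.40089891  0.81370214 -1.21554346]
```

View pics/c7.png

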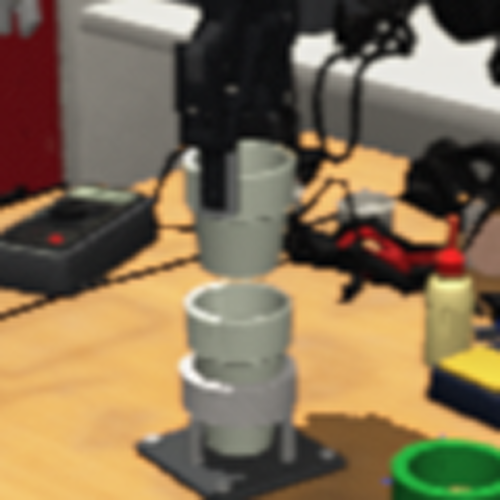

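The crop shows the short pot centred over the tall one (axes x≈241 and 239). I lower into the mouth.

>>> step_arm:
  targets: "-0.2 -0.001 0 -0.008 0 0 0; -0.2 -0.001 0 -0.016 0 0 0; -0.2 -0.001 0 -0.024 0 0 0; -0.2 -0.001 0 -0.032 0 0 0; -0.2 -0.001 0 -0.038 0 0 0; -0.2 -0.001 0 -0.044 0 0 0; -0.2 -0.001 0 -0.05 0 0 0; -0.2 -0.001 0 -0.056 0 0 0; -0.2 -0.001 0 -0.056 0 0 0; -0.2 -0.001 0 -0.056 0 0 0"

```text
clock: 16.27
eef_pos: [0.5457, 0.0476, 0.13]
tool_rot: [0.544, 0.839, -0.0, -0.0]
ft_force: [0.6, -0.3, -1.3]
grip_width: 0.0615
grasp_force: 65.5
```

>>> step_arm:
  targets: "-0.2 0 0 -0.004 0 0 0; -0.2 0 0 -0.008 0 0 0; -0.2 0 0 -0.012 0 0 0; -0.2 0 0 -0.012 0 0 0; -0.2 0 0 -0.012 0 0 0"

```text
clock: 16.68
eef_pos: [0.5457, 0.0475, 0.124]
tool_rot: [0.544, 0.839, -0.0, -0.0]
ft_force: [-0.2, 0.8, -1.4]
grip_width: 0.0614
grasp_force: 65.5
```

>>> step_arm:
  targets: "-0.2 0.0004 0 -0.004 0 0 0; -0.2 0.0004 0 -0.008 0 0 0; -0.2 0.0004 0 -0.01 0 0 0; -0.2 0.0004 0 -0.01 0 0 0; -0.2 0.0004 0 -0.01 0 0 0"

```text
clock: 17.1
eef_pos: [0.546, 0.0476, 0.1191]
tool_rot: [0.544, 0.839, -0.0, -0.0]
ft_force: [-0.4, 0.1, -0.6]
grip_width: 0.0615
grasp_force: 65.5
```

>>> step_arm:
  targets: "-0.2 0 0 -0.002 0 0 0; -0.2 0 0 -0.004 0 0 0; -0.2 0 0 -0.006 0 0 0; -0.2 0 0 -0.006 0 0 0; -0.2 0 0 -0.006 0 0 0"

```text
clock: 17.52
eef_pos: [0.546, 0.0476, 0.1161]
tool_rot: [0.544, 0.839, -0.0, -0.0]
ft_force: [-0.9, -1.2, -1.0]
grip_width: 0.0617
grasp_force: 65.5
```

>>> step_arm:
  targets: "-0.2 0 0 -0.002 0 0 0; -0.2 0 0 -0.004 0 0 0; -0.2 0 0 -0.005 0 0 0; -0.2 0 0 -0.005 0 0 0; -0.2 0 0 -0.005 0 0 0"

```text
clock: 17.93
eef_pos: [0.546, 0.0474, 0.1136]
tool_rot: [0.544, 0.839, -0.0, -0.0]
ft_force: [-0.6, -1.2, -1.9]
grip_width: 0.0617
grasp_force: 65.6
```

>>> step_arm:
  targets: "-0.2 0 0 -0.002 0 0 0; -0.2 0 0 -0.004 0 0 0; -0.2 0 0 -0.004 0 0 0; -0.2 0 0 -0.004 0 0 0"

```text
clock: 18.27
eef_pos: [0.546, 0.0474, 0.1116]
tool_rot: [0.544, 0.839, -0.0, 0.0]
ft_force: [-0.1, -1.6, -0.6]
grip_width: 0.0617
grasp_force: 65.6
```

>>> step_arm:
  targets: "-0.2 0 0 -0.002 0 0 0; -0.2 0 0 -0.003 0 0 0; -0.2 0 0 -0.003 0 0 0; -0.2 0 0 -0.003 0 0 0"

```text
clock: 18.6
eef_pos: [0.546, 0.0474, 0.1102]
tool_rot: [0.544, 0.839, -0.0, 0.0]
ft_force: [-0.8, -2.4, 0.7]
grip_width: 0.0616
grasp_force: 65.7
```

>>> step_arm:
  targets: "-0.2 0 0 -0.001 0 0 0; -0.2 0 0 -0.002 0 0 0; -0.2 0 0 -0.002 0 0 0; -0.2 0 0 -0.002 0 0 0"

```text
clock: 18.93
eef_pos: [0.546, 0.0474, 0.1093]
tool_rot: [0.544, 0.839, -0.0, 0.0]
ft_force: [-1.9, -4.0, 1.3]
grip_width: 0.0614
grasp_force: 65.8
```

Side force points along -y, so I shift 0.7 mm that way and lower a little more.

>>> step_arm:
  targets: "-0.2 -0.0006 -0.0014 0 0 0 0; -0.2 -0.0006 -0.0014 -0.001 0 0 0; -0.2 -0.0006 -0.0014 -0.001 0 0 0; -0.2 -0.0006 -0.0014 -0.001 0 0 0"

```text
clock: 19.27
eef_pos: [0.5459, 0.0471, 0.1086]
tool_rot: [0.544, 0.839, 0.0, -0.0]
ft_force: [-0.4, -1.9, 0.1]
grip_width: 0.0615
grasp_force: 65.7
```

>>> step_arm:
  targets: "-0.2 0 0 -0.001 0 0 0; -0.2 0 0 -0.0016 0 0 0; -0.2 0 0 -0.0016 0 0 0; -0.2 0 0 -0.0016 0 0 0"

```text
clock: 19.6
eef_pos: [0.5459, 0.047, 0.1079]
tool_rot: [0.544, 0.839, 0.0, 0.0]
ft_force: [-0.1, -1.8, 0.6]
grip_width: 0.0616
grasp_force: 65.7
```

>>> step_arm:
  targets: "-0.2 0 -0.0004 -0.001 0 0 0; -0.2 0 -0.0004 -0.0016 0 0 0; -0.2 0 -0.0004 -0.0016 0 0 0; -0.2 0 -0.0004 -0.0016 0 0 0"

```text
clock: 19.93
eef_pos: [0.5459, 0.0468, 0.1074]
tool_rot: [0.544, 0.839, 0.0, 0.0]
ft_force: [-0.1, -1.4, 2.9]
grip_width: 0.0615
grasp_force: 65.8
```

>>> step_arm:
  targets: "-0.2 0 0 -0.001 0 0 0; -0.2 0 0 -0.0016 0 0 0; -0.2 0 0 -0.0016 0 0 0; -0.2 0 0 -0.0016 0 0 0"

```text
clock: 20.27
eef_pos: [0.546, 0.0467, 0.107]
tool_rot: [0.544, 0.839, 0.0, 0.0]
ft_force: [-1.8, -0.9, 4.6]
grip_width: 0.0612
grasp_force: 66.3
```

The short pot is seated at about 5 N. Releasing and rising.

>>> step_arm:
  targets: "0.6 0 0 0 0 0 0; 0.6 0 0 0 0 0 0; 0.6 0 0 0 0 0 0; 0.8 0 0 0 0 0 0; 1 0 0 0 0 0 0; 1 0 0 0 0 0 0; 1 0 0 0 0 0 0"

```text
clock: 20.85
eef_pos: [0.5457, 0.0467, 0.1062]
tool_rot: [0.544, 0.839, -0.0, -0.0]
ft_force: [1.2, -0.5, -0.3]
grip_width: 0.0851
grasp_force: 0.0
```

>>> step_arm:
  targets: "1 0 0 0.01 0 0 0; 1 0 0 0.03 0 0 0; 1 0 0 0.07 0 0 0; 1 0 0 0.13 0 0 0; 1 0 0 0.2 0 0 0; 1 0 0 0.27 0 0 0; 1 0 0 0.3 0 0 0; 1 0 0 0.3 0 0 0; 1 0 0 0.3 0 0 0; 1 0 0 0.3 0 0 0"

```text
clock: 21.68
eef_pos: [0.5452, 0.0466, 0.2557]
tool_rot: [0.544, 0.839, -0.0, -0.0]
ft_force: [-0.5, -0.2, 0.1]
grip_width: 0.0855
grasp_force: 0.0
```

Run:
```python
from h import *
s=bot.camera("scene")[...,::-1].copy();o=bot.get_obs();print(o["clock"],o["eef_pos"],o["grip_width"])
cv2.imwrite("pics/c8.png",cv2.resize(s[170:290,280:400],(500,500),interpolation=2))
```

```text
21.7333 [0.54487944 0.04659026 0.25502226] 0.08532759112865727
```

View pics/c8.png

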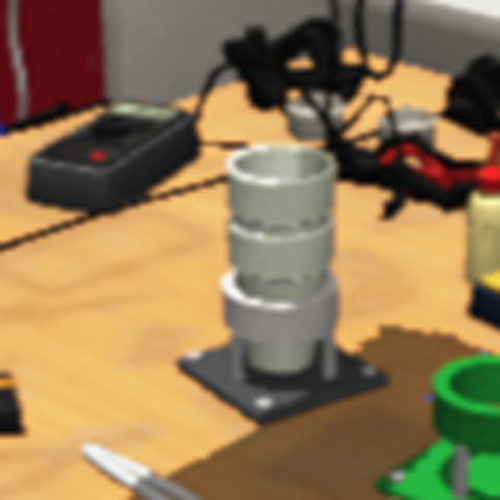

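The crop shows both pots upright and coaxial (x≈280), with a small gap between the bands and the gripper clear. Handing in.

```bash
python3 -c "
from workcell import bot
print(bot.job_done())"
```

```text
the job is handed in; nothing more can be done
None
```

I put the tall pot in the holder's collar, nested the short pot inside it, released both and handed the job in at about 22 s; the last picture shows both upright, but no verdict came back.

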